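# Proof-pull a riveted stud with the spring gauge

## Robot

A 6-joint arm with a two-finger parallel gripper is mounted at the origin on the work surface. World frame = base frame: x ahead of the robot, y to its left, z up, the work surface at z = 0. Lengths are in mm, angles in rad, forces in N, time in s.
With the tool pointing down it reaches from about 425 to 925 mm from the base axis. Payload 12.5 kg.
Tool frame: the origin (TCP) lies midway between the tips of the shut fingers; the grasp point (between the pads) lies bot.pinch_z behind it (bot.pinch_z is the distance from the TCP to the grasp point, in mm); z points along the fingers, y is the line along which they close (so a half turn about z gives the same grasp; the last joint's range is limited). The gripper opens to 85 mm and grips with 20 to 120 N. Pads are 22 mm wide; open, the fingers measure 114 mm over their backs; the gripper's body (76 mm by 85 mm) begins 54 mm behind the grasp point. The pads swing forward as they close: fully open they stand 13 mm farther back than shut.
Start: joints at [1.212, 0.491, 1.559, -0, 1.092, -0.106], TCP at [156.304, 605.156, 231.327] pointing down, gripper open.
Joint ranges: [-3.1, 3.1], [-0.84, 2.19], [0.05, 2.79], [-1.13, 4.28], [0.06, 2.93], [-2.69, 2.69]. Speed limits (rad/s): [2.22, 2.22, 2.79, 3.14, 3.14, 3.14].

## Interface

Orientations are given as a unit quaternion [x, y, z, w].
In Python, from cell import bot, imaging, finish_job gives the robot as it stands (bot), with the cameras (imaging) and the job as plain functions.
- The arm moves only by the tool drive_effector, called after ">>>" as a command line: name --argument value ..., lists and objects as JSON in quotes. Schema: {"type":"object","properties":{"ticks":{"type":"array","items":{"type":"object","properties":{"dx":{"type":"number"},"dy":{"type":"number"},"dz":{"type":"number"},"twist":{"type":"number"},"jaw":{"type":"number"}},"additionalProperties":false,"required":["jaw"]},"minItems":1,"maxItems":10},"force":{"type":"number"},"only":{"type":"string"},"quiet":{"type":"boolean"},"lines":{"type":"string"}},"required":["ticks"],"additionalProperties":false}. ticks is a list of rows, 1 to 10 of them, each an object with the fields dx, dy, dz (the shift in shares of 100 cm (1.0 is 100 cm)), twist (a turn about the tool's z in fractions of the full range, 1 being pi/2 rad), jaw (the finger opening in mm); a field left out counts as zero (the opening has to be given); each row is the pose to reach, as a shift and turn from the pose commanded when the call began, along the tool's axes at that moment; what a row does not reach only later rows make up. A row lasts 1/10 s, in which the tool goes at most 50 mm and 0.15 rad, less where a joint would pass 70% of its speed; a pose out of reach is approached as far as the arm can. The fingers move at their own pace and stop on an object; force is the grip in N (left out, the last holds). Time passes only in rows, so rows that do not move let the fingers close. The tool returns the time, the measured TCP pose, the force, the opening and the grip force at its end. only (a regular expression) keeps the lines of the reply that match it, lines (a string "A,B") keeps lines A to B, and quiet returns only ok. A shift or turn number past 1, either way, is cut back to 1. Input that does not fit is refused with a message, and nothing moves.
- bot.get_obs(): the state, without advancing time (a new reading comes with each control period).
- imaging.snapshot(name): name is "scene" or "top"; returns a dict with "img" (480x640x3 uint8, red, green, blue), "intrinsics" (3x3 intrinsics, pixels), "R" (3x3) and "t" (3): a world point X has camera coordinates R X + t. Camera axes: x right, y down, z forward; pixel columns grow to the right and rows downward; lengths in mm; the calibration is good to about 2 mm. A picture is of the moment at which its call begins. There is no depth.
- finish_job(): hands the job in; it is judged then, once.
The state is a dict: "clock": time; "joint_pos": joint angles; "qd": joint speeds; "joint_torque": joint torques, N m; "tcp_pos": TCP position; "ee_rot": TCP orientation; "force": force on the tool from outside, world axes, zero at the start; "wrist_torque": the same for the moment, N m; "grip_width": finger opening in mm; "grasp_force": force on a finger pad.
Only numpy, scipy, OpenCV 4.12 (cv2) and the standard library are available. Lean on these libraries where they do the work, as an engineer would, in place of code of your own. Each camera call takes 0.05 s, during which the arm holds its last target. There are 200 camera calls.

## Task

Test that the riveted stud holds: hook the eye of the spring gauge over the stud, set the gauge down flat on the bench (do not drop it) and let go of it. Then take it by its wooden handle and draw the slide out until the pointer stands level with the rider's two tabs, not past them, hold the pull there for a good second, and ease the handle gently all the way home before letting go. Leave the gauge hooked on the stud and the other tools as they lie.

Things in the scene. Friction and masses are not known exactly. Their poses are not given: they have to be found in the camera images.
- gauge: Loose spring pull gauge, 0.34 kg, lying flat. Aluminium box housing 110 (x) x 34 (y) x 36 mm (z), white scale face and dark slot on top. Origin: centre of the housing's underside, z = 0 on the bench. Its x axis runs from the eye (-x) to the wooden handle (+x); z up. With its slide it balances near x = +10 mm; carry it gripped across the 34 mm width at x = 0 to 15 mm.
- gauge_eye (a point): Centre of the flat steel eye at the housing's end: ring of inner diameter 24, outer 38, 6 mm thick, its plane level, at (-95, 0, 21) mm in the gauge's frame; the ring lies between 18 and 24 mm above the bench when the gauge lies flat.
- handle (a point): Middle of the turned wooden handle (55 mm long, 19 to 25 mm thick, round, along the gauge's x) on the end of the sprung slide; at (97, 0, 22) mm in the gauge's frame with the slide home, and moves out along +x by joint gauge_slide. The handle runs 27 mm either way of it.
- gauge_slide (a joint): How far the slide is drawn out, m: 0 home, stop at 0.060. A spring pulls it home: 3.4 N at 0 plus 170 N/m (8 to 12 N at the rider); let go while drawn, it snaps back. A pull first slides the housing along the bench until the eye's inner edge bears on the stud (eye centre 7 mm from the stud's axis, on the handle's side); only then does the slide come out.
- pointer (a point): The pointer: a small bright steel fin, 4 mm long in x and 6 mm wide, standing 6 mm out of the slot on the gauge's top; fixed to the slide, at (-32, 0, 39) mm in the gauge's frame with the slide home, moving along +x with the handle.
- rider (a point): The rider marks the pull to reach: two dark steel tabs, each 8 mm long in x, 10 mm wide, 4 mm high, one either side of the slot on the gauge's top. This point lies midway between them, at x = -4 to +14 mm, y = 0, z = 39 mm in the gauge's frame (the pointer must travel 28 to 46 mm to it). Stiffly clamped; it stays put.
- stud: Upright steel stud, diameter 10 mm with a tapered tip, top at 48 mm, on a fixed round base (diameter 60, 8 mm high, with a copper disc of diameter 44 up to 12 mm). Origin: on the bench, on the stud's axis. With the eye over the stud the gauge can lie flat in any direction. It stands left or right of the robot's middle, the gauge on the other side, clear bench between.
- anvil: Bystander: small loose steel anvil, 2.2 kg, 64 mm high, beyond the work. Origin under its middle.
- hammer: Bystander: hammer lying beyond the work, 250 mm long.
- awl: Bystander: wooden-handled awl, 150 mm long, lying at the robot's left.
- jar: Bystander: amber glass jar with a steel lid, diameter 60, 70 mm high, at the robot's right. Origin under its middle.

How it is judged (in metres and radians):
On the way, in this order (a step that is already met when the one before it is completed fails the run):
1. the gauge lies flat with its eye over the stud, let go, its slide home (horizontal distance between gauge_eye and stud below 0.011 m and height (world z) of gauge_eye below 0.027 m and height (world z) of gauge below 0.006 m and angle between gauge's own z axis and vertical below 0.08 rad and contact force between the fingers and gauge below 0.1 N and linear speed of gauge below 0.02 m/s and value of joint gauge_slide below 0.003 m), for 0.2 s.
2. the pull is held with the pointer level with the rider's tabs (within 4 mm), the eye bearing on the stud (x of pointer in the frame of rider between -0.004 and 0.004 m and value of joint gauge_slide above 0.022 m and contact force between gauge and stud above 2 N and horizontal distance between gauge_eye and stud below 0.011 m), for 0.8 s.
At the end, for the whole second after the job is handed in: The gauge lies flat on the bench (underside within 6 mm, tilt under 0.08 rad), at rest and let go, its eye over the stud (centre within 11 mm of the stud's axis), its slide home to within 3 mm (horizontal distance between gauge_eye and stud below 0.011 m and height (world z) of gauge_eye below 0.027 m and height (world z) of gauge below 0.006 m and angle between gauge's own z axis and vertical below 0.08 rad and value of joint gauge_slide below 0.003 m and linear speed of gauge below 0.01 m/s and contact force between the fingers and gauge below 0.1 N); the robot touches nothing.
It fails at once if the slide is drawn more than 8 mm past the rider (x of pointer in the frame of rider above 0.008 m).
It fails at once if the slide snaps home (faster than 0.25 m/s) (velocity of joint gauge_slide below -0.25 m/s).
It fails at once if the gauge is dropped (out of the fingers with its underside over 25 mm above the bench) (contact force between the fingers and gauge below 0.05 N and height (world z) of gauge above 0.025 m).
It fails at once if the anvil, hammer, awl or jar is shifted by more than 20 mm (distance of any of anvil, hammer, awl, jar from where it was at the start of the episode above 0.02 m).
It also fails if it takes over 54 s, if anything falls off the work surface, if the arm or the gripper's body presses on something with over 40 N, if the wrist force passes 120 N, or if a joint passes its speed limit or range.

## Working session

There is one attempt and no reset: what is moved stays moved. The work goes in short steps, Python scripts to look and compute and a tool call to move; the robot and the scene stay as the last step left them, time stands still between calls to the robot, and variables do not carry over. Pictures are saved under pics/ and viewed, at most 11 in all, crops included, and the job is handed in when it is done.

```bash
ls; mkdir -p pics; python3 - <<'E'
from cell import bot, imaging, finish_job
import cv2
o=bot.get_obs();print(o['clock'],o['tcp_pos'],o['ee_rot'],o['grip_width'],bot.pinch_z)
for n in("top","scene"):
    s=imaging.snapshot(n);cv2.imwrite(f"pics/{n}0.png",s["img"][:,:,::-1]);print(s["intrinsics"],s["R"],s["t"])
E
```

```text
cell.py
pics
0.0 [156.22858718 604.91295015 230.713858  ] [ 1.26068844e-01  9.92021328e-01 -5.62936663e-04 -1.17838344e-04] 85.18695712438405 18.700000000000003
[[545.55742456   0.         315.35221237]
 [  0.         545.55742456 245.00716363]
 [  0.           0.           1.        ]] [[ 0.02950359 -0.99939003  0.01868429]
 [-0.99755594 -0.03062361 -0.06280393]
 [ 0.0633378  -0.01678568 -0.99785097]] [ -38.46675482  633.95162675 1222.03113276]
[[443.76224644   0.         323.20708449]
 [  0.         443.76224644 243.2259583 ]
 [  0.           0.           1.        ]] [[ 0.62505827  0.78042319 -0.01554981]
 [ 0.622515   -0.51040675 -0.59326218]
 [-0.47093229  0.36114345 -0.80485911]] [-363.19851256 -355.40256504 1568.62443828]
```

View pics/top0.png

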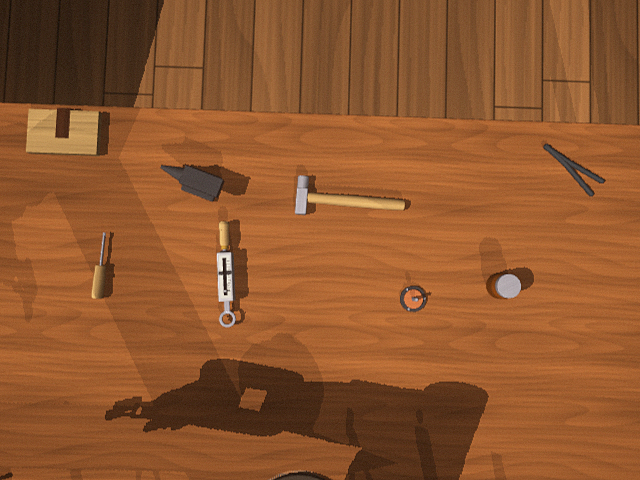

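View pics/scene0.png

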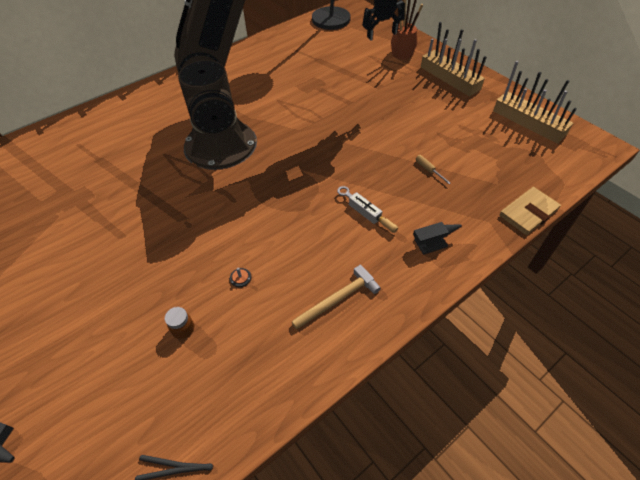

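Top view: the gauge is at about (225,275), with its eye at (227,319) and its handle at (224,235). The stud base is at (413,298). In the scene view the stud is at (240,277) and the gauge at (366,207). Next I'll measure them from enlarged crops.

```bash
cat > h.py <<'E'
import numpy as np, cv2
from cell import bot, imaging, finish_job
def ray(s,u,v,z):
    d=s["R"].T@np.linalg.solve(s["intrinsics"],[u,v,1]); c=-s["R"].T@s["t"]
    return c+d*(z-c[2])/d[2]
def proj(s,X):
    p=s["intrinsics"]@(s["R"]@np.asarray(X,float)+s["t"]); return p[:2]/p[2]
def comp(m):
    n,l,st,c=cv2.connectedComponentsWithStats(m.astype(np.uint8))
    i=1+np.argmax(st[1:,4]); return l==i,st[i],c[i]
E
python3 - <<'E'
from h import *
s=imaging.snapshot("top");im=s["img"]
a=im[210:335,195:255];b=im[270:325,385:440]
A=cv2.resize(a,None,fx=4,fy=4,interpolation=2);B=cv2.resize(b,(500,500),interpolation=2)
o=np.zeros((500,740,3),np.uint8);o[:,:240]=A;o[:,240:]=B
cv2.imwrite("pics/crop1.png",o[:,:,::-1])
hsv=cv2.cvtColor(im,cv2.COLOR_RGB2HSV)
w=np.zeros(im.shape[:2],bool);w[240:308,205:245]=1
face=w&(hsv[...,1]<70)&(hsv[...,2]>150)
m,st,c=comp(cv2.morphologyEx(face.astype(np.uint8),cv2.MORPH_CLOSE,np.ones((7,7))))
r=cv2.minAreaRect(np.argwhere(m)[:,::-1].astype(np.float32));print("face",st,c,r,ray(s,*r[0],36))
w[:]=0;w[306:332,212:245]=1
ringm=w&(hsv[...,1]<90)&(hsv[...,2]>90)
m,st,c=comp(ringm);print("eye",st,c,ray(s,*c,24))
w[:]=0;w[285:315,395:432]=1
dark=w&(hsv[...,1]<110)&(hsv[...,2]<110)
m,st,c=comp(dark);e=cv2.minEnclosingCircle(np.argwhere(m)[:,::-1].astype(np.float32));print("base",st,c,e,ray(s,*e[0],8))
E
```

```text
face [217 249  16  59 744] [224.46102151 277.77822581] ((224.40621948242188, 278.0613098144531), (58.18775177001953, 14.18182373046875), 87.79740142822266) [553.67538382 181.71737968  36.        ]
eye [219 306  17  22 166] [226.92168675 316.74698795] [467.19365938 174.39359792  24.        ]
base [408 286  18  26 118] [418.04237288 297.50847458] ((413.0, 298.3999938964844), 12.757848739624023) [ 519.84053947 -247.0654553     8.        ]
```

View pics/crop1.png

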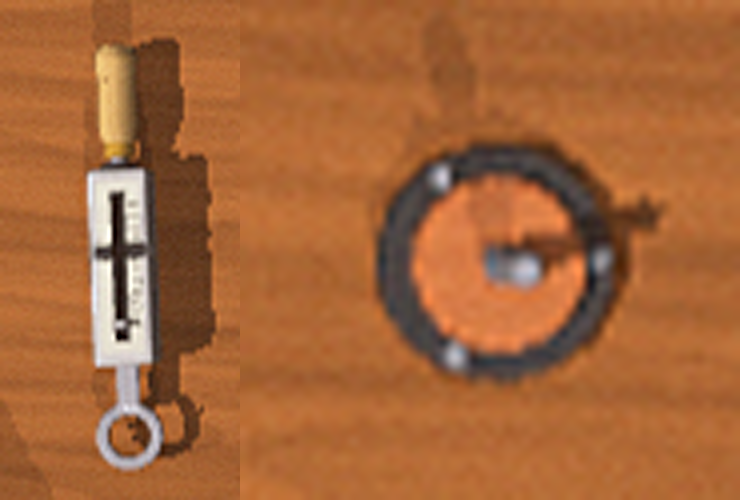

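The crop shows the gauge housing at about (225.7,276.8), the eye centre at (227.4,319.2), the handle centre at (224.1,235), the base centre at (413.2,298.8) and the stud tip at (416.3,299.4). The pointer and rider are also visible in the slot. Next I'll convert these to positions and cross-check the sizes.

```bash
python3 - <<'E'
from h import *
s=imaging.snapshot("top")
P=lambda u,v,z:ray(s,u,v,z)
eye=P(227.2,319,24)[:2];hd=P(223.9,234.8,34.5)[:2];ho=P(225.5,276.5,36)[:2]
d=hd-eye;L=np.linalg.norm(d);d/=L
print("eye",eye,"handle",hd,"housing",ho,"L(192)",L,"ang",np.arctan2(d[1],d[0]),"eye->housing(95)",np.dot(ho-eye,d),"off",np.cross(d,ho-eye))
print("stud base",P(413,298.6,8),"tip",P(416.2,299.3,48))
print("ptr",np.dot(P(225.3,291.5,42)[:2]-eye,d)-95,"rider", np.dot(P(224.9,272.5,40)[:2]-eye,d)-95)
# colour check of stud in scene view
c=imaging.snapshot("scene");print("scene proj stud tip/base",proj(c,[*P(413,298.6,8)[:2],48]),proj(c,[*P(413,298.6,8)[:2],8]),"eye",proj(c,[*eye,21]),"handle",proj(c,[*hd,22]))
im=c["img"];A=cv2.resize(im[180:240,330:405],None,fx=5,fy=5,interpolation=2);B=cv2.resize(im[255:300,215:265],(375,300),interpolation=2)
cv2.imwrite("pics/crop2.png",np.hstack([A,B])[:,:,::-1])
E
```

```text
eye [462.18982514 173.57168636] handle [650.58182781 186.94700522] housing [557.22526311 179.42188509] L(192) 188.86621144663056 ang 0.07087834475988358 eye->housing(95) 95.21112654178224 off -0.8948060590260116
stud base [ 519.38383428 -247.07378233    8.        ] tip [ 519.21643549 -246.2866045    48.        ]
ptr -33.0463417711467 rider 9.110735823083118
scene proj stud tip/base [237.09296314 267.54532666] [239.57464721 275.48089354] eye [342.53342995 189.61752624] handle [387.13360672 223.31278579]<stdin>:6: DeprecationWarning: Arrays of 2-dimensional vectors are deprecated. Use arrays of 3-dimensional vectors instead. (deprecated in NumPy 2.0)
```

View pics/crop2.png

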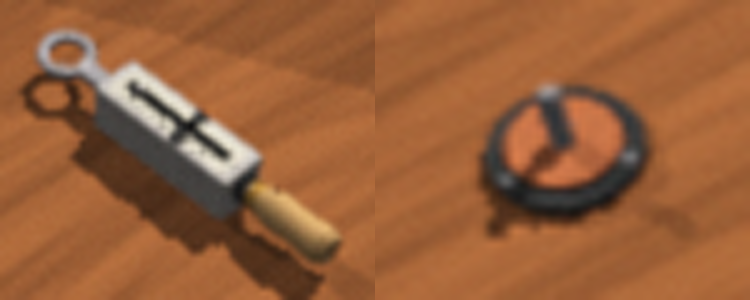

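```bash
cat >> h.py <<'E'
from scipy.spatial.transform import Rotation as Ro
def to(x,y,z,yaw):
    "shift in tool axes and tool-z turn to reach TCP x,y,z with tool y axis at world angle yaw"
    o=bot.get_obs();M=Ro.from_quat(o["ee_rot"]).as_matrix()
    sh=M.T@(np.array([x,y,z])-o["tcp_pos"]);now=np.arctan2(M[1,1],M[0,1])
    print("t",round(o["clock"],2),"shift",sh.round(1),"turn",round(now-yaw,3),"yaw",round(now,3),"j6",o["joint_pos"][5].round(2),"tcp",o["tcp_pos"].round(1),"M",M[:2,:2].round(3).tolist())
E
python3 -c "
from h import *
to(565,180.5,120,0.066-np.pi/2)"
```

```text
t 0.25 shift [-501.9 -308.8  111.2] turn 2.823 yaw 1.318 j6 -0.11 tcp [156.3 605.1 231.1] M [[-0.968, 0.25], [0.25, 0.968]]
```

The manual's scale: shifts go in shares of 100 cm and turns go in shares of pi/2 rad. Converting my numbers, -502 mm / 1000 = -0.502, -450 mm / 1000 = -0.45, 1.41 rad / 1.5708 = 0.8976.

>>> drive_effector --ticks '[{"dx": -0.05,"dy": -0.031,"dz": 0.011,"twist": 0.0891,"jaw": 85},{"dx": -0.1,"dy": -0.062,"dz": 0.022,"twist": 0.1783,"jaw": 85},{"dx": -0.15,"dy": -0.093,"dz": 0.033,"twist": 0.2674,"jaw": 85},{"dx": -0.2,"dy": -0.124,"dz": 0.044,"twist": 0.3565,"jaw": 85},{"dx": -0.25,"dy": -0.155,"dz": 0.055,"twist": 0.4456,"jaw": 85},{"dx": -0.3,"dy": -0.186,"dz": 0.066,"twist": 0.5348,"jaw": 85},{"dx": -0.35,"dy": -0.216,"dz": 0.078,"twist": 0.6239,"jaw": 85},{"dx": -0.4,"dy": -0.247,"dz": 0.089,"twist": 0.713,"jaw": 85},{"dx": -0.45,"dy": -0.278,"dz": 0.1,"twist": 0.8021,"jaw": 85},{"dx": -0.502,"dy": -0.309,"dz": 0.111,"twist": 0.8976,"jaw": 85}]' --force 30

```text
clock: 1.25
tcp_pos: [497.8, 249.1, 138.3]
ee_rot: [0.741, 0.672, 0.0, -0.0]
force: [0.5, 1.0, -0.0]
grip_width: 85.0
grasp_force: 0.0
```

```bash
python3 -c "
from h import *
to(565,180.5,100,0.066-np.pi/2)"
```

```text
t 1.25 shift [-61.7  73.6  38.3] turn 1.407 yaw -0.098 j6 0.44 tcp [497.8 249.1 138.3] M [[0.098, 0.995], [0.995, -0.098]]
```

Scaled: 73 mm / 1000 = 0.073, -61 mm / 1000 = -0.061, 1.407 rad / 1.5708 = 0.8957.

>>> drive_effector --ticks '[{"dx": -0.015,"dy": 0.018,"dz": 0.005,"twist": 0.0891,"jaw": 85},{"dx": -0.03,"dy": 0.036,"dz": 0.01,"twist": 0.1783,"jaw": 85},{"dx": -0.045,"dy": 0.054,"dz": 0.02,"twist": 0.2674,"jaw": 85},{"dx": -0.061,"dy": 0.073,"dz": 0.03,"twist": 0.3565,"jaw": 85},{"dx": -0.061,"dy": 0.073,"dz": 0.038,"twist": 0.4456,"jaw": 85},{"dx": -0.061,"dy": 0.073,"dz": 0.038,"twist": 0.5411,"jaw": 85},{"dx": -0.061,"dy": 0.073,"dz": 0.038,"twist": 0.6366,"jaw": 85},{"dx": -0.061,"dy": 0.073,"dz": 0.038,"twist": 0.7321,"jaw": 85},{"dx": -0.061,"dy": 0.073,"dz": 0.038,"twist": 0.8212,"jaw": 85},{"dx": -0.061,"dy": 0.073,"dz": 0.038,"twist": 0.8957,"jaw": 85}]'

```text
clock: 2.25
tcp_pos: [563.7, 183.3, 100.5]
ee_rot: [0.999, 0.033, -0.0, -0.0]
force: [0.7, 0.4, 0.1]
grip_width: 84.9
grasp_force: 0.0
```

>>> drive_effector --ticks '[{"jaw": 85},{"jaw": 85}]'

```text
clock: 2.45
tcp_pos: [563.7, 183.3, 100.6]
ee_rot: [0.999, 0.038, -0.0, -0.0]
force: [0.1, -0.3, 0.0]
grip_width: 84.8
grasp_force: 0.0
```

```bash
python3 - <<'E'
from h import *
to(565,180.5,4,0.066-np.pi/2)
s=imaging.snapshot("top");cv2.imwrite("pics/t3.png",cv2.resize(s["img"][200:340,140:310],None,fx=4,fy=4,interpolation=2)[:,:,::-1])
E
```

```text
t 2.45 shift [ 1.1  2.9 96.6] turn 0.009 yaw -1.496 j6 1.7 tcp [563.7 183.3 100.6] M [[0.997, 0.075], [0.075, -0.997]]
```

View pics/t3.png

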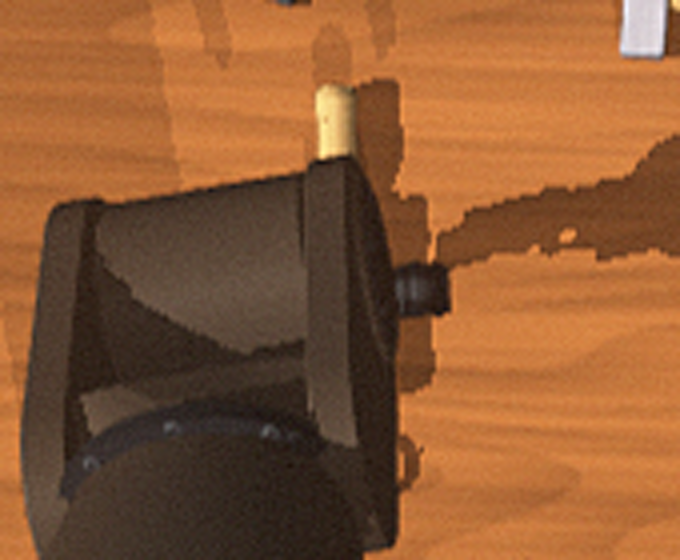

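The arm hides the gauge from above and only the handle shows, in line at (223,228). I'll go down and grip.

Scaled: 96 mm / 1000 = 0.096, 90 mm / 1000 = 0.09, 0.009 rad / 1.5708 = 0.0057.

>>> drive_effector --ticks '[{"dx": 0.001,"dy": 0.003,"dz": 0.04,"twist": 0.0057,"jaw": 85},{"dx": 0.001,"dy": 0.003,"dz": 0.075,"twist": 0.0057,"jaw": 85},{"dx": 0.001,"dy": 0.003,"dz": 0.09,"twist": 0.0057,"jaw": 85},{"dx": 0.001,"dy": 0.003,"dz": 0.096,"twist": 0.0057,"jaw": 85},{"dx": 0.001,"dy": 0.003,"dz": 0.096,"twist": 0.0057,"jaw": 85}]'

```text
clock: 3.0
tcp_pos: [565.1, 180.5, 4.7]
ee_rot: [0.999, 0.032, -0.0, -0.0]
force: [0.5, -0.1, -0.2]
grip_width: 85.1
grasp_force: 0.0
```

>>> drive_effector --ticks '[{"jaw": 50},{"jaw": 40},{"jaw": 30},{"jaw": 25},{"jaw": 25},{"jaw": 25}]' --force 40

```text
clock: 3.6
tcp_pos: [565.4, 180.7, 5.6]
ee_rot: [1.0, 0.031, 0.001, -0.0]
force: [-0.5, 0.9, 6.3]
grip_width: 33.2
grasp_force: 40.9
```

Scaled: -80 mm / 1000 = -0.08, -60 mm / 1000 = -0.06.

>>> drive_effector --ticks '[{"dz": -0.01,"jaw": 25},{"dz": -0.03,"jaw": 25},{"dz": -0.06,"jaw": 25},{"dz": -0.08,"jaw": 25},{"dz": -0.08,"jaw": 25}]'

```text
clock: 4.1
tcp_pos: [565.9, 180.6, 87.4]
ee_rot: [1.0, 0.031, 0.002, -0.0]
force: [-0.1, -0.3, -4.1]
grip_width: 33.5
grasp_force: 41.0
```

```bash
python3 -c "
from h import *
h=1.3
to(519.3+103.4*np.cos(h),-246.8+103.4*np.sin(h),85,h-np.pi/2);print(bot.get_obs()['grip_width'],bot.get_obs()['wrist_torque'])"
```

```text
t 4.1 shift [-39.5 326.    2. ] turn -1.237 yaw -1.508 j6 1.71 tcp [565.9 180.6  87.4] M [[0.998, 0.063], [0.063, -0.998]]
33.49757329045489 [-0.00564035  0.01782337 -0.02655929]
```

Scaled: 326 mm / 1000 = 0.326, 314 mm / 1000 = 0.314, -1.237 rad / 1.5708 = -0.7875.

>>> drive_effector --ticks '[{"dx": -0.003,"dy": 0.02,"twist": -0.0637,"jaw": 25},{"dx": -0.007,"dy": 0.055,"twist": -0.1401,"jaw": 25},{"dx": -0.011,"dy": 0.095,"twist": -0.2292,"jaw": 25},{"dx": -0.016,"dy": 0.135,"twist": -0.3183,"jaw": 25},{"dx": -0.021,"dy": 0.175,"twist": -0.4074,"jaw": 25},{"dx": -0.026,"dy": 0.215,"twist": -0.4966,"jaw": 25},{"dx": -0.03,"dy": 0.255,"twist": -0.5857,"jaw": 25},{"dx": -0.034,"dy": 0.29,"twist": -0.6748,"jaw": 25},{"dx": -0.038,"dy": 0.314,"twist": -0.7448,"jaw": 25},{"dx": -0.0395,"dy": 0.326,"twist": -0.7875,"jaw": 25}]'

```text
clock: 5.1
tcp_pos: [545.1, -149.4, 83.5]
ee_rot: [0.795, 0.606, -0.0, -0.001]
force: [0.5, -0.3, -4.2]
grip_width: 33.1
grasp_force: 41.0
```

>>> drive_effector --ticks '[{"jaw": 25},{"jaw": 25},{"jaw": 25}]'

```text
clock: 5.4
tcp_pos: [545.8, -146.6, 84.1]
ee_rot: [0.796, 0.605, -0.0, -0.0]
force: [-1.1, -0.1, -4.8]
grip_width: 33.3
grasp_force: 41.0
```

```bash
python3 - <<'E'
from h import *
h=1.3
to(519.3+103.4*np.cos(h),-246.8+103.4*np.sin(h),85,h-np.pi/2)
o=bot.get_obs();M=Ro.from_quat(o["ee_rot"]).as_matrix();e=o["tcp_pos"]-M[:,0]*103.4
s=imaging.snapshot("top");c=imaging.snapshot("scene");eu=proj(s,[e[0],e[1],106]);ec=proj(c,[e[0],e[1],103]);print("pred eye",e,eu,ec)
a=s["img"][260:340,320:440];b=c["img"][200:290,190:310]
cv2.imwrite("pics/t4.png",np.hstack([cv2.resize(a,(400,300),interpolation=2),cv2.resize(b,(400,300),interpolation=2)])[:,:,::-1])
E
```

```text
t 5.4 shift [-0.2  1.3 -0.9] turn -0.001 yaw -0.272 j6 -0.11 tcp [ 545.8 -146.6   84.1] M [[0.268, 0.963], [0.963, -0.268]]
pred eye [ 518.00855659 -246.19359067   84.10966722] [421.71988217 300.87387639] [233.46283323 255.3965441 ]
```

View pics/t4.png

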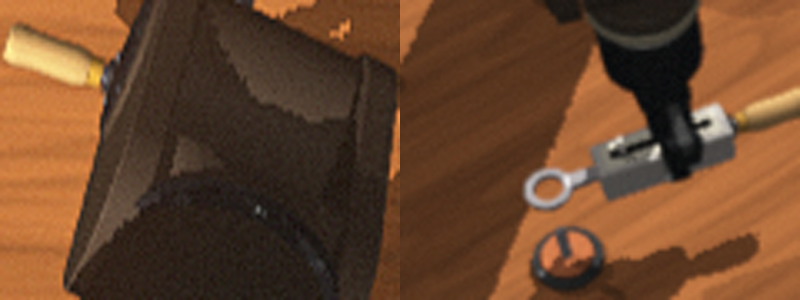

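The scene view shows the eye at about (234.4,256.7). The prediction was (233.5,255.4), which is the same calibration offset the stud showed, so the eye is over the stud. I'll lower it.

Scaled: 68 mm / 1000 = 0.068, 1.3 mm / 1000 = 0.0013.

>>> drive_effector --ticks '[{"dy": 0.0013,"dz": 0.02,"jaw": 25},{"dy": 0.0013,"dz": 0.035,"jaw": 25},{"dy": 0.0013,"dz": 0.045,"jaw": 25},{"dy": 0.0013,"dz": 0.055,"jaw": 25},{"dy": 0.0013,"dz": 0.062,"jaw": 25},{"dy": 0.0013,"dz": 0.068,"jaw": 25},{"dy": 0.0013,"dz": 0.068,"jaw": 25}]'

```text
clock: 6.2
tcp_pos: [547.0, -147.7, 16.0]
ee_rot: [0.796, 0.605, -0.0, -0.0]
force: [0.5, 0.3, -4.2]
grip_width: 33.9
grasp_force: 40.9
```

```bash
python3 - <<'E'
from h import *
h=1.3
to(519.3+103.4*np.cos(h),-246.8+103.4*np.sin(h),5.6,h-np.pi/2)
c=imaging.snapshot("scene");b=c["img"][220:310,190:310]
cv2.imwrite("pics/t5.png",cv2.resize(b,(720,540),interpolation=2)[:,:,::-1])
E
```

```text
t 6.2 shift [ 0.5 -0.2 10.4] turn -0.0 yaw -0.271 j6 -0.11 tcp [ 547.  -147.7   16. ] M [[0.268, 0.963], [0.963, -0.268]]
```

View pics/t5.png

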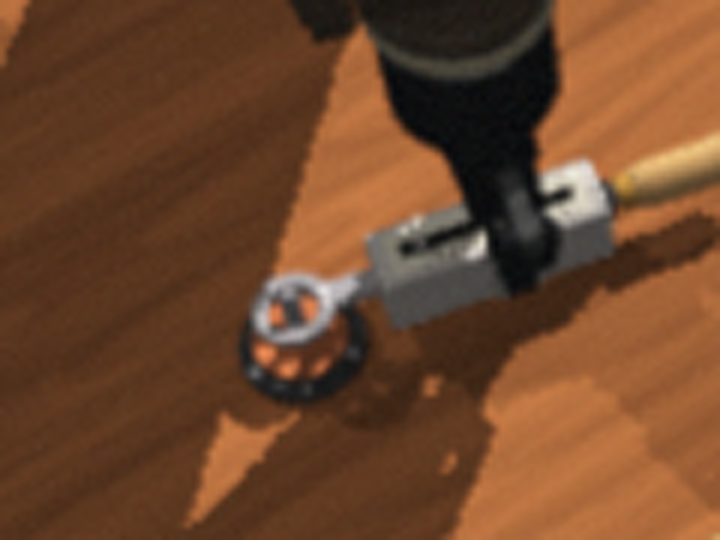

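The stud tip stands inside the eye, at about (292,303) in the crop, and the gauge is level. I'll lower it the last 10 mm gently and watch the force.

Scaled: 10 mm / 1000 = 0.01, 9 mm / 1000 = 0.009.

>>> drive_effector --ticks '[{"dz": 0.004,"jaw": 25},{"dz": 0.007,"jaw": 25},{"dz": 0.009,"jaw": 25},{"dz": 0.01,"jaw": 25},{"dz": 0.01,"jaw": 25}]'

```text
clock: 6.75
tcp_pos: [547.2, -147.8, 6.5]
ee_rot: [0.796, 0.605, -0.0, -0.0]
force: [0.3, -0.4, -3.7]
grip_width: 33.2
grasp_force: 41.0
```

>>> drive_effector --ticks '[{"jaw": 25}]'

```text
clock: 6.85
tcp_pos: [547.3, -147.7, 6.6]
ee_rot: [0.796, 0.605, 0.0, -0.0]
force: [0.0, 0.0, -4.1]
grip_width: 33.3
grasp_force: 41.0
```

Scaled: 2 mm / 1000 = 0.002, 1 mm / 1000 = 0.001.

>>> drive_effector --ticks '[{"dz": 0.001,"jaw": 25},{"dz": 0.002,"jaw": 25},{"dz": 0.002,"jaw": 25},{"dz": 0.002,"jaw": 25}]'

```text
clock: 7.25
tcp_pos: [547.3, -147.8, 5.6]
ee_rot: [0.796, 0.605, 0.0, 0.0]
force: [-3.4, 1.1, 9.4]
grip_width: 33.4
grasp_force: 42.7
```

It is on the bench. I'll release it slowly, wait, then rise.

>>> drive_effector --ticks '[{"jaw": 40},{"jaw": 50},{"jaw": 70},{"jaw": 85},{"jaw": 85},{"jaw": 85}]'

```text
clock: 7.85
tcp_pos: [547.2, -147.8, 4.5]
ee_rot: [0.796, 0.605, 0.0, -0.0]
force: [-0.1, -0.1, -0.4]
grip_width: 85.0
grasp_force: 0.0
```

>>> drive_effector --ticks '[{"dz": -0.03,"jaw": 85},{"dz": -0.075,"jaw": 85},{"dz": -0.115,"jaw": 85},{"dx": -0.06,"dz": -0.125,"jaw": 85},{"dx": -0.11,"dz": -0.125,"jaw": 85},{"dx": -0.16,"dz": -0.125,"jaw": 85},{"dx": -0.19,"dz": -0.125,"jaw": 85},{"dx": -0.19,"dz": -0.125,"jaw": 85}]'

```text
clock: 8.65
tcp_pos: [495.0, -335.2, 129.5]
ee_rot: [0.797, 0.603, -0.0, 0.001]
force: [0.1, -0.1, 0.4]
grip_width: 85.2
grasp_force: 0.0
```

```bash
python3 - <<'E'
from h import *
s=imaging.snapshot("top");c=imaging.snapshot("scene");print(bot.get_obs()["tcp_pos"])
b=c["img"][200:290,210:310];a=s["img"][230:320,320:440]
cv2.imwrite("pics/t6.png",np.hstack([cv2.resize(a,(440,330),interpolation=2),cv2.resize(b,(360,330),interpolation=2)])[:,:,::-1])
E
```

```text
[ 495.7899102  -331.41416114  129.28684689]
```

View pics/t6.png

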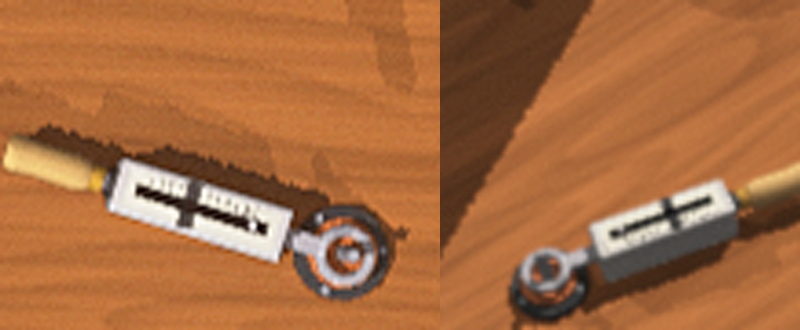

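The gauge lies flat and hooked. In the top crop the handle centre is at (48,165), which is full-image (333,275). The rider is at (190,202) → (371.8,285) and the pointer at (249,222) → (388,290.5). Next I'll measure them finely with intensity profiles along the slot.

```bash
cat >> h.py <<'E'
def prof(s,o,h,xs,ys,z):
    "mean grey along gauge x at lateral offsets ys, height z"
    g=cv2.cvtColor(s["img"],cv2.COLOR_RGB2GRAY).astype(np.float32);d=np.array([np.cos(h),np.sin(h)]);n=np.array([-d[1],d[0]]);r=[]
    for y in ys:
        p=np.array([proj(s,[*(o+x*d+y*n),z]) for x in xs],np.float32)
        r.append(cv2.remap(g,p[:,:1].copy(),p[:,1:].copy(),cv2.INTER_LINEAR)[:,0])
    return np.array(r)
E
python3 - <<'E'
from h import *
s=imaging.snapshot("top");im=s["img"];hsv=cv2.cvtColor(im,cv2.COLOR_RGB2HSV)
w=np.zeros(im.shape[:2],bool);w[268:305,344:402]=1
m=(w&(hsv[...,1]<70)&(hsv[...,2]>120)).astype(np.uint8)
m=cv2.morphologyEx(m,cv2.MORPH_CLOSE,np.ones((7,7)));m=cv2.morphologyEx(m,cv2.MORPH_OPEN,np.ones((7,7)))
m,st,c=comp(m);r=cv2.minAreaRect(np.argwhere(m)[:,::-1].astype(np.float32));b=cv2.boxPoints(r)
P=np.array([ray(s,*p,36)[:2] for p in b]);print("box sides",np.linalg.norm(np.diff(P,axis=0),axis=1),"centre",P.mean(0))
E=P[[1,0]] 
L=max([(P[1]-P[0]),(P[2]-P[1])],key=np.linalg.norm);h=np.arctan2(L[1],L[0])%np.pi;print("heading",h)
hd=ray(s,332.9,274.8,34)[:2];st_=np.array([519.3,-246.8]);print("handle",hd,"from centre",hd-P.mean(0),"stud->handle heading",np.arctan2(*(hd-st_)[::-1]),np.linalg.norm(hd-st_))
o=st_+95*np.array([np.cos(1.3),np.sin(1.3)])
xs=np.arange(-56,60,2.)
for z,ys in((41,[-1,0,1]),(38,[-10,-8]),(38,[8,10])):
    print(z,ys);print([f"{int(x)}:{int(v)}" for x,v in zip(xs,prof(s,o,1.3,xs,ys,z).mean(0))])
E
```

```text
box sides [ 33.95461083 120.46658135  33.95341226] centre [ 543.66142984 -154.05541649]
heading 1.298007198583118
handle [568.15507085 -60.51115784] from centre [24.49364101 93.54425865] stud->handle heading 1.3143177661122094 192.5885527810972
41 [-1, 0, 1]
['-56:116', '-54:95', '-52:166', '-50:218', '-48:222', '-46:228', '-44:236', '-42:234', '-40:114', '-38:42', '-36:23', '-34:90', '-32:214', '-30:207', '-28:83', '-26:45', '-24:41', '-22:39', '-20:38', '-18:49', '-16:47', '-14:36', '-12:41', '-10:48', '-8:39', '-6:33', '-4:44', '-2:42', '0:35', '2:37', '4:49', '6:49', '8:44', '10:43', '12:44', '14:45', '16:39', '18:46', '20:54', '22:47', '24:33', '26:41', '28:48', '30:36', '32:35', '34:45', '36:43', '38:26', '40:33', '42:61', '44:189', '46:240', '48:235', '50:224', '52:221', '54:226', '56:132', '58:77']
38 [-10, -8]
['-56:55', '-54:83', '-52:189', '-50:225', '-48:226', '-46:231', '-44:230', '-42:229', '-40:230', '-38:229', '-36:231', '-34:232', '-32:218', '-30:226', '-28:227', '-26:177', '-24:213', '-22:239', '-20:225', '-18:217', '-16:234', '-14:183', '-12:217', '-10:238', '-8:21
[... 228 characters left out ...]
:236', '42:237', '44:237', '46:237', '48:232', '50:220', '52:220', '54:222', '56:142', '58:79']
38 [8, 10]
['-56:72', '-54:69', '-52:186', '-50:223', '-48:224', '-46:230', '-44:234', '-42:234', '-40:234', '-38:237', '-36:234', '-34:234', '-32:236', '-30:236', '-28:233', '-26:236', '-24:238', '-22:235', '-20:236', '-18:237', '-16:237', '-14:235', '-12:237', '-10:239', '-8:240', '-6:237', '-4:237', '-2:241', '0:245', '2:242', '4:141', '6:84', '8:75', '10:72', '12:108', '14:219', '16:244', '18:243', '20:242', '22:241', '24:238', '26:238', '28:239', '30:239', '32:236', '34:235', '36:238', '38:238', '40:236', '42:238', '44:236', '46:234', '48:229', '50:223', '52:225', '54:216', '56:133', '58:68']
```

The gauge frame fits: the housing spans -54 to 56, the pointer is at -31.2 and the rider at 8.7, so the slide travel is about 40 mm. The eye has about 6 mm to go before it bears. I'll go over the handle.

```bash
python3 -c "
from h import *
to(569.8,-60.7,70,1.302-np.pi/2)"
```

```text
t 8.8 shift [279.6  -1.4  59.5] turn -0.003 yaw -0.272 j6 -0.43 tcp [ 496.2 -330.5  129.4] M [[0.268, 0.963], [0.963, -0.268]]
```

Scaled: 280 mm / 1000 = 0.28, 250 mm / 1000 = 0.25.

>>> drive_effector --ticks '[{"dx": 0.03,"jaw": 85},{"dx": 0.075,"jaw": 85},{"dx": 0.12,"jaw": 85},{"dx": 0.165,"jaw": 85},{"dx": 0.21,"jaw": 85},{"dx": 0.25,"dy": -0.001,"jaw": 85},{"dx": 0.28,"dy": -0.0014,"dz": 0.01,"jaw": 85},{"dx": 0.28,"dy": -0.0014,"dz": 0.04,"jaw": 85},{"dx": 0.28,"dy": -0.0014,"dz": 0.059,"jaw": 85},{"dx": 0.28,"dy": -0.0014,"dz": 0.059,"jaw": 85}]'

```text
clock: 9.8
tcp_pos: [568.7, -58.7, 68.6]
ee_rot: [0.795, 0.606, -0.001, -0.002]
force: [0.7, -0.3, 0.2]
grip_width: 85.2
grasp_force: 0.0
```

>>> drive_effector --ticks '[{"jaw": 85},{"jaw": 85}]'

```text
clock: 10.0
tcp_pos: [570.4, -60.4, 71.7]
ee_rot: [0.796, 0.605, 0.001, 0.001]
force: [-0.0, -0.7, -0.3]
grip_width: 85.2
grasp_force: 0.0
```

```bash
python3 -c "
from h import *
to(569.8,-60.7,4,1.302-np.pi/2)"
```

```text
t 10.0 shift [-0.4 -0.6 67.7] turn -0.002 yaw -0.271 j6 0.05 tcp [570.4 -60.4  71.7] M [[0.267, 0.964], [0.964, -0.267]]
```

Scaled: 67 mm / 1000 = 0.067, 62 mm / 1000 = 0.062.

>>> drive_effector --ticks '[{"dy": -0.0005,"dz": 0.03,"jaw": 85},{"dy": -0.0005,"dz": 0.05,"jaw": 85},{"dy": -0.0005,"dz": 0.062,"jaw": 85},{"dy": -0.0005,"dz": 0.067,"jaw": 85},{"dy": -0.0005,"dz": 0.067,"jaw": 85}]'

```text
clock: 10.5
tcp_pos: [569.7, -60.6, 3.8]
ee_rot: [0.796, 0.605, 0.0, 0.0]
force: [-0.6, 0.4, 0.3]
grip_width: 84.8
grasp_force: 0.0
```

>>> drive_effector --ticks '[{"jaw": 50},{"jaw": 40},{"jaw": 30},{"jaw": 20},{"jaw": 12},{"jaw": 12},{"jaw": 12}]' --force 50

```text
clock: 11.2
tcp_pos: [569.8, -60.6, 3.9]
ee_rot: [0.796, 0.605, 0.0, 0.0]
force: [1.6, 0.3, 5.8]
grip_width: 21.0
grasp_force: 48.7
```

Gripped at 21 mm. I'll pull slowly to 30 mm first, then look.

Scaled: 25 mm / 1000 = 0.025, 22 mm / 1000 = 0.022.

>>> drive_effector --ticks '[{"dx": 0.002,"jaw": 12},{"dx": 0.004,"jaw": 12},{"dx": 0.007,"jaw": 12},{"dx": 0.01,"jaw": 12},{"dx": 0.013,"jaw": 12},{"dx": 0.016,"jaw": 12},{"dx": 0.019,"jaw": 12},{"dx": 0.022,"jaw": 12},{"dx": 0.025,"jaw": 12},{"dx": 0.025,"jaw": 12}]'

```text
clock: 12.2
tcp_pos: [576.0, -36.1, 3.5]
ee_rot: [0.796, 0.605, -0.0, -0.0]
force: [-1.8, -6.1, 3.7]
grip_width: 20.8
grasp_force: 48.5
```

```bash
python3 - <<'E'
from h import *
s=imaging.snapshot("top");c=imaging.snapshot("scene")
o=np.array([519.3,-246.8])+102*np.array([np.cos(1.3),np.sin(1.3)])
print(bot.get_obs()["force"]);xs=np.arange(-64,60,2.)
for z,ys in((41,[-1,0,1]),(38,[-10,-8]),(38,[8,10])):
    print(z,ys);print([f"{int(x)}:{int(v)}" for x,v in zip(xs,prof(s,o,1.3,xs,ys,z).mean(0))])
cv2.imwrite("pics/t7.png",np.hstack([cv2.resize(s["img"][230:320,320:440],(440,330),interpolation=2),cv2.resize(c["img"][200:290,210:310],(360,330),interpolation=2)])[:,:,::-1])
E
```

```text
[-1.90412283 -5.84270726  3.33940058]
41 [-1, 0, 1]
['-64:222', '-62:226', '-60:214', '-58:135', '-56:118', '-54:100', '-52:186', '-50:240', '-48:238', '-46:244', '-44:249', '-42:236', '-40:126', '-38:65', '-36:47', '-34:60', '-32:60', '-30:87', '-28:72', '-26:60', '-24:73', '-22:80', '-20:58', '-18:29', '-16:69', '-14:216', '-12:202', '-10:113', '-8:72', '-6:98', '-4:78', '-2:68', '0:90', '2:88', '4:62', '6:50', '8:49', '10:44', '12:73', '14:79', '16:105', '18:108', '20:78', '22:48', '24:35', '26:40', '28:41', '30:40', '32:36', '34:36', '36:43', '38:41', '40:40', '42:39', '44:40', '46:38', '48:35', '50:35', '52:36', '54:48', '56:48', '58:46']
38 [-10, -8]
['-64:58', '-62:65', '-60:78', '-58:79', '-56:71', '-54:101', '-52:209', '-50:244', '-48:240', '-46:244', '-44:244', '-42:242', '-40:243', '-38:244', '-36:245', '-34:246', '-32:243', '-30:238', '-28:250', '-26:215', '-24:234', '-22:249', '-20:236', '-18:225', '-16:248', '-14:226', '-12:236', '-10:2
[... 249 characters left out ...]
4:41', '46:38', '48:36', '50:36', '52:38', '54:44', '56:48', '58:49']
38 [8, 10]
['-64:155', '-62:141', '-60:131', '-58:102', '-56:83', '-54:84', '-52:220', '-50:239', '-48:240', '-46:244', '-44:246', '-42:244', '-40:246', '-38:250', '-36:247', '-34:245', '-32:249', '-30:251', '-28:247', '-26:249', '-24:248', '-22:248', '-20:247', '-18:246', '-16:246', '-14:248', '-12:244', '-10:246', '-8:250', '-6:248', '-4:248', '-2:252', '0:253', '2:249', '4:199', '6:104', '8:79', '10:75', '12:107', '14:252', '16:244', '18:131', '20:51', '22:38', '24:42', '26:42', '28:43', '30:45', '32:42', '34:41', '36:40', '38:40', '40:41', '42:39', '44:42', '46:44', '48:44', '50:42', '52:37', '54:40', '56:43', '58:42']
```

View pics/t7.png

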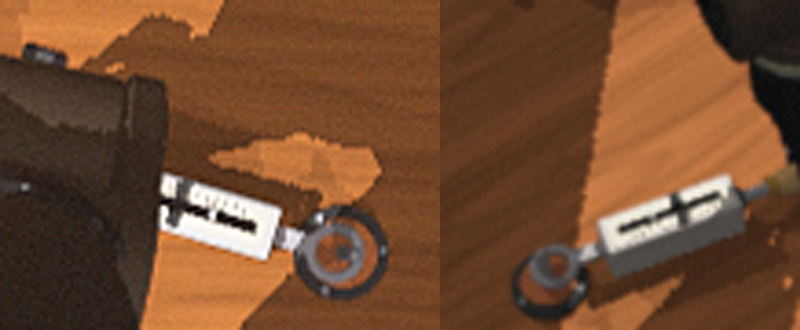

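In the crop, the pointer (215,212) has moved toward the rider (180,202). The profiles put the pointer at -12.6 and the rider at 8.7, so 21.3 mm remain. I'll pull 20 mm and re-measure.

Scaled: 20 mm / 1000 = 0.02, 19 mm / 1000 = 0.019.

>>> drive_effector --ticks '[{"dx": 0.002,"jaw": 12},{"dx": 0.005,"jaw": 12},{"dx": 0.008,"jaw": 12},{"dx": 0.011,"jaw": 12},{"dx": 0.014,"jaw": 12},{"dx": 0.016,"jaw": 12},{"dx": 0.018,"jaw": 12},{"dx": 0.019,"jaw": 12},{"dx": 0.02,"jaw": 12},{"dx": 0.02,"jaw": 12}]'

```text
clock: 13.3
tcp_pos: [581.0, -17.3, 3.2]
ee_rot: [0.796, 0.605, -0.001, -0.0]
force: [-2.1, -8.6, 3.3]
grip_width: 20.7
grasp_force: 48.6
```

```bash
python3 - <<'E'
from h import *
s=imaging.snapshot("top")
o=np.array([519.3,-246.8])+102*np.array([np.cos(1.3),np.sin(1.3)])
print(bot.get_obs()["force"]);xs=np.arange(-6,24,1.)
for z,ys in((41,[-1,0,1]),(38,[-10,-8]),(38,[8,10])):
    print(z,ys);print([f"{int(x)}:{int(v)}" for x,v in zip(xs,prof(s,o,1.3,xs,ys,z).mean(0))])
print(prof(s,o,1.3,np.arange(-58,-46,1.),[-10,10],36).mean(0).astype(int))
E
```

```text
[-3.80626649 -9.29386054  2.57648046]
41 [-1, 0, 1]
['-6:100', '-5:91', '-4:79', '-3:71', '-2:72', '-1:73', '0:63', '1:51', '2:38', '3:47', '4:125', '5:190', '6:204', '7:208', '8:163', '9:100', '10:56', '11:42', '12:36', '13:49', '14:68', '15:86', '16:105', '17:120', '18:109', '19:91', '20:83', '21:85', '22:94', '23:101']
38 [-10, -8]
['-6:239', '-5:247', '-4:247', '-3:241', '-2:236', '-1:237', '0:241', '1:248', '2:251', '3:233', '4:175', '5:125', '6:100', '7:83', '8:80', '9:81', '10:78', '11:81', '12:95', '13:156', '14:224', '15:245', '16:236', '17:232', '18:240', '19:246', '20:247', '21:246', '22:241', '23:239']
38 [8, 10]
['-6:249', '-5:248', '-4:248', '-3:250', '-2:252', '-1:252', '0:253', '1:252', '2:249', '3:227', '4:192', '5:142', '6:98', '7:72', '8:73', '9:77', '10:76', '11:73', '12:112', '13:189', '14:249', '15:253', '16:252', '17:251', '18:249', '19:248', '20:249', '21:252', '22:252', '23:252']
[ 91  84  77  79 116 173 218 241 243 240 240 243]
```

The pointer is at 6.3 and the rider at 8.7, so I need about 2.3 mm more. Then I'll hold.

Scaled: 2.3 mm / 1000 = 0.0023, 2 mm / 1000 = 0.002.

>>> drive_effector --ticks '[{"dx": 0.001,"jaw": 12},{"dx": 0.002,"jaw": 12},{"dx": 0.0023,"jaw": 12},{"dx": 0.0023,"jaw": 12},{"dx": 0.0023,"jaw": 12},{"dx": 0.0023,"jaw": 12},{"dx": 0.0023,"jaw": 12},{"dx": 0.0023,"jaw": 12}]'

```text
clock: 14.15
tcp_pos: [581.5, -15.3, 3.2]
ee_rot: [0.796, 0.605, -0.001, -0.0]
force: [-3.0, -10.2, 2.6]
grip_width: 21.2
grasp_force: 48.6
```

```bash
python3 - <<'E'
from h import *
s=imaging.snapshot("top")
o=np.array([519.3,-246.8])+102*np.array([np.cos(1.3),np.sin(1.3)])
print(bot.get_obs()["force"]);xs=np.arange(0,18,1.)
for z,ys in((41,[-1,0,1]),(38,[-10,-8]),(38,[8,10])):
    print([f"{int(x)}:{int(v)}" for x,v in zip(xs,prof(s,o,1.3,xs,ys,z).mean(0))])
cv2.imwrite("pics/t8.png",cv2.resize(s["img"][250:320,340:430],(720,560),interpolation=2)[:,:,::-1])
E
```

```text
[-2.10517855 -9.38431151  1.97269266]
['0:95', '1:95', '2:76', '3:52', '4:48', '5:49', '6:108', '7:166', '8:191', '9:204', '10:188', '11:124', '12:69', '13:59', '14:65', '15:82', '16:102', '17:119']
['0:240', '1:247', '2:250', '3:232', '4:173', '5:123', '6:100', '7:85', '8:80', '9:79', '10:78', '11:82', '12:96', '13:156', '14:224', '15:244', '16:234', '17:230']
['0:253', '1:252', '2:251', '3:230', '4:197', '5:144', '6:99', '7:71', '8:74', '9:79', '10:77', '11:72', '12:112', '13:190', '14:251', '15:253', '16:252', '17:250']
```

View pics/t8.png

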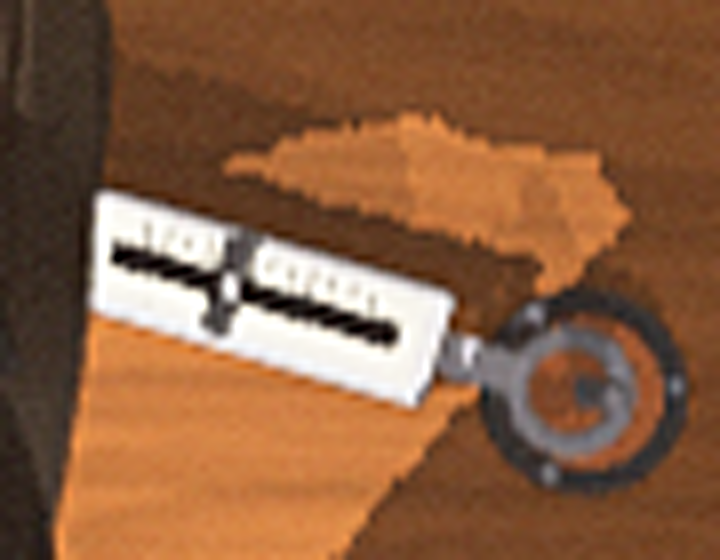

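The pointer (228,287) sits exactly between the rider's tabs (240,245) and (215,322), and the stud bears on the eye's inner edge. I'll hold for over a second, then ease home.

>>> drive_effector --ticks '[{"jaw": 12},{"jaw": 12},{"jaw": 12},{"jaw": 12},{"jaw": 12},{"jaw": 12},{"jaw": 12},{"jaw": 12},{"jaw": 12},{"jaw": 12}]'

```text
clock: 15.2
tcp_pos: [581.6, -15.3, 3.2]
ee_rot: [0.796, 0.605, -0.001, -0.0]
force: [-3.0, -9.9, 2.4]
grip_width: 21.2
grasp_force: 48.6
```

>>> drive_effector --ticks '[{"jaw": 12},{"jaw": 12},{"jaw": 12}]'

```text
clock: 15.5
tcp_pos: [581.6, -15.3, 3.2]
ee_rot: [0.796, 0.605, -0.001, -0.0]
force: [-3.0, -9.2, 2.6]
grip_width: 20.3
grasp_force: 48.6
```

>>> drive_effector --ticks '[{"dx": -0.001,"jaw": 12},{"dx": -0.003,"jaw": 12},{"dx": -0.005,"jaw": 12},{"dx": -0.008,"jaw": 12},{"dx": -0.011,"jaw": 12},{"dx": -0.014,"jaw": 12},{"dx": -0.017,"jaw": 12},{"dx": -0.02,"jaw": 12},{"dx": -0.022,"jaw": 12},{"dx": -0.024,"jaw": 12}]'

```text
clock: 16.5
tcp_pos: [575.4, -38.1, 3.5]
ee_rot: [0.796, 0.605, -0.0, -0.0]
force: [-2.1, -6.0, 4.4]
grip_width: 21.3
grasp_force: 48.8
```

>>> drive_effector --ticks '[{"dx": -0.002,"jaw": 12},{"dx": -0.005,"jaw": 12},{"dx": -0.008,"jaw": 12},{"dx": -0.01,"jaw": 12},{"dx": -0.012,"jaw": 12},{"dx": -0.014,"jaw": 12},{"dx": -0.016,"jaw": 12},{"dx": -0.018,"jaw": 12},{"dx": -0.018,"jaw": 12},{"dx": -0.018,"jaw": 12}]'

```text
clock: 17.5
tcp_pos: [571.3, -54.9, 3.9]
ee_rot: [0.796, 0.605, 0.0, 0.0]
force: [0.5, 2.6, 6.9]
grip_width: 20.9
grasp_force: 49.1
```

```bash
python3 - <<'E'
from h import *
s=imaging.snapshot("top")
o=np.array([519.3,-246.8])+102*np.array([np.cos(1.3),np.sin(1.3)])
print(bot.get_obs()["force"]);xs=np.arange(-60,-20,1.)
for z,ys in((41,[-1,0,1]),(36,[-10,-8,8,10])):
    print([f"{int(x)}:{int(v)}" for x,v in zip(xs,prof(s,o,1.3,xs,ys,z).mean(0))])
E
```

```text
[0.0085642  1.89242019 6.61267616]
['-60:214', '-59:175', '-58:137', '-57:121', '-56:108', '-55:122', '-54:155', '-53:194', '-52:223', '-51:242', '-50:239', '-49:235', '-48:238', '-47:242', '-46:246', '-45:250', '-44:248', '-43:207', '-42:158', '-41:109', '-40:73', '-39:55', '-38:43', '-37:32', '-36:79', '-35:130', '-34:170', '-33:209', '-32:214', '-31:164', '-30:116', '-29:81', '-28:59', '-27:55', '-26:52', '-25:52', '-24:62', '-23:73', '-22:76', '-21:70']
['-60:90', '-59:87', '-58:81', '-57:74', '-56:81', '-55:120', '-54:175', '-53:218', '-52:241', '-51:241', '-50:239', '-49:240', '-48:242', '-47:243', '-46:243', '-45:244', '-44:244', '-43:244', '-42:244', '-41:244', '-40:245', '-39:246', '-38:248', '-37:247', '-36:246', '-35:242', '-34:230', '-33:220', '-32:228', '-31:242', '-30:249', '-29:249', '-28:245', '-27:238', '-26:235', '-25:241', '-24:247', '-23:247', '-22:240', '-21:236']
```

The slide is home: pointer and housing have both shifted about 2 mm toward the stud, and the pulling force is gone. I'll release and rise.

>>> drive_effector --ticks '[{"jaw": 25},{"jaw": 30},{"jaw": 45},{"jaw": 70},{"jaw": 85},{"jaw": 85},{"jaw": 85}]'

```text
clock: 18.25
tcp_pos: [570.9, -55.4, 3.6]
ee_rot: [0.796, 0.605, 0.0, -0.0]
force: [0.3, -0.0, -0.0]
grip_width: 84.9
grasp_force: 0.0
```

>>> drive_effector --ticks '[{"dz": -0.025,"jaw": 85},{"dz": -0.065,"jaw": 85},{"dz": -0.105,"jaw": 85},{"dx": 0.04,"dz": -0.125,"jaw": 85},{"dx": 0.08,"dz": -0.125,"jaw": 85},{"dx": 0.12,"dz": -0.125,"jaw": 85},{"dx": 0.15,"dz": -0.125,"jaw": 85},{"dx": 0.15,"dz": -0.125,"jaw": 85},{"dx": 0.15,"dz": -0.125,"jaw": 85}]'

```text
clock: 19.15
tcp_pos: [610.8, 89.4, 128.4]
ee_rot: [0.796, 0.606, -0.0, -0.0]
force: [-0.4, -0.6, -0.1]
grip_width: 84.8
grasp_force: 0.0
```

```bash
python3 - <<'E'
from h import *
s=imaging.snapshot("top");c=imaging.snapshot("scene");print(bot.get_obs()["tcp_pos"])
cv2.imwrite("pics/t9.png",np.hstack([cv2.resize(s["img"][230:320,320:440],(440,330),interpolation=2),cv2.resize(c["img"][200:290,210:310],(360,330),interpolation=2)])[:,:,::-1])
E
```

```text
[610.78747097  88.21141645 128.47909904]
```

View pics/t9.png

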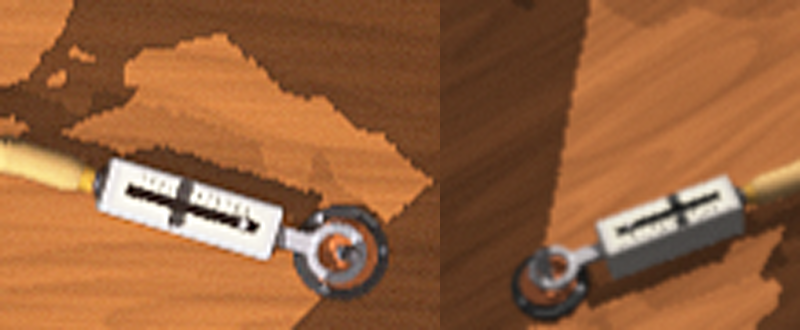

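The gauge lies flat with the eye around the stud at (340,255), the pointer home at (245,225) and the gripper clear. I'll hand it in.

```bash
python3 -c "
from cell import bot, imaging, finish_job
print(finish_job())"
```

```text
the job is handed in; nothing more can be done
None
```

I hooked the gauge on the stud and let it go, drew the pointer level with the rider, held it about 2 s, eased the slide home, released it and handed the job in; no verdict came back.

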